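# Prop open the spray-can chest

## Task

Take the roll of masking tape off the lid of the steel chest and lay it flat on a free patch of the bench (do not drop it). Then raise the lid right up, swing its prop rod over to the holding hole in the chest's end and ease lid and rod down together until the pin is fully home in the hole and the rod carries the lid. Do not let the lid slam shut and do not disturb the other things on the bench.

Things in the scene. Friction and masses are not known exactly. Their poses are not given: they have to be found in the camera images.
- chest: Grey sheet-steel chest fixed to the bench, 200 (x) x 280 (y) x 130 mm tall, lid top at 136 mm. Origin under the centre of its bottom, z up. Its front is its -x side, the lid hinge runs along its +x side, the prop rod and holding hole are at its +y end. It carries lid and rod. Apart from the things listed here, equipment stands only along the far edge and the sides of the bench, over 0.74 m from the robot base and under 260 mm tall (a thin cutting mat lies nearer, far right).
- lid (a joint): Lid angle, rad: 0 shut, positive opens (front edge rises and goes back about the chest's y axis), stop at 1.257 (72 deg). The lid weighs 0.75 kg; opening takes about 7 N at the handle. Stiff hinges hold it above about 1.19 rad (68 deg); lower down it sinks and falls shut by itself. Propped it stands at 1.047 (60 deg).
- lid_hinge (a point): Point on the lid's hinge axis, mid-length; at (100, 0, 132) mm in the chest frame. The axis is the chest's y. Axes of this point turn with the lid; with the lid shut they are the chest's.
- lid_handle (a point): Middle of the grip bar of the bow handle on the lid top near its front edge: a dark round bar 10 mm thick, along the chest's y, 104 mm long between its two legs, centre 41 mm above the lid top. In the lid_hinge frame at (-187, 0, 45) mm.
- prop (a joint): Prop rod's angle to the lid, rad: 0 = along the lid's end, foot towards the hinge; positive swings the foot down and (lid up) to the front. Swings freely, does not stay where left. Lid shut: it leans at 0.24 on a round rest pin on the chest's end. As the lid rises past 40 deg it slips off and hangs straight down (0.31 with the lid fully up). Home in the hole: 1.047 (60 deg).
- rod_pivot (a point): Pivot of the prop rod on the lid's end, in the plane in which the rod swings (160 mm from the chest centre in y). In the lid_hinge frame at (-160, 160, -8) mm. The rod is a steel bar 8 mm thick, straight from here to the foot; point axes turn with the rod, x runs from the pivot to the foot, y along the pivot.
- rod_grip (a point): Middle of the outer part of the black grip sleeve on a side peg that sticks out (the chest's +y) from the rod: 12 mm thick, 60 mm long along y, this point 24 mm from its outer end. In the rod_pivot frame at (100, 40, 0) mm. The sleeve rolls freely on its peg, so the rod can turn while the sleeve is held fast.
- rod_collar (a point): Centre of the lower face of the collar (21 mm wide, tapering upwards) at the rod's foot, in the rod_pivot frame at (180, 0, 0) mm. A round-ended pin 8 mm thick goes 14 mm on beyond it. When home this face lies on the mouth of the hole.
- hole (a point): Centre of the mouth of the holding hole, 15 mm wide, right through a 6 mm lug plate on the chest's +y end, towards the front. In the chest frame at (-76.9, 160, 110.7) mm. The plate measures 34 x 46 mm and is tilted 30 deg: the hole's outward axis is (0.5, 0, 0.866) in the chest frame. Site axes are the chest's.
- tape: Roll of cream masking tape lying flat on the lid: outer diameter 100, bore 76, 36 mm tall, 0.11 kg. Origin at the centre of its underside.
- can_a: Bystander: standing spray can, 66 mm wide, 192 mm tall, origin under its centre.
- can_b: Bystander: standing spray can, 66 mm wide, 192 mm tall, origin under its centre.
- can_c: Bystander: standing spray can, 66 mm wide, 192 mm tall, origin under its centre.
- tape_small: Bystander: smaller roll of tape lying on the bench, 80 mm wide, 19 mm tall, origin under its centre.
- glue: Bystander: standing glue bottle, 52 mm wide, 150 mm tall, origin under its centre.
- mug: Bystander: mug with brushes, 80 mm wide (handle out to 67 mm from the axis on +y), 205 mm tall with the brushes, origin under its centre.
- carton: Bystander: small carton 70 (x) x 110 (y) x 45 mm tall, origin under its centre.
- scraper: Bystander: paint scraper lying along its x from -93 to +105 mm, 60 mm wide, 14 mm tall.
Not all that is in view belongs to the job. Leave any red look-alike of the tape alone.

How it is judged (in metres and radians):
On the way, in this order (a step that is already met when the one before it is completed fails the run):
1. the roll of tape lies flat on the bench beside the chest, let go (horizontal distance between tape and chest above 0.13 m and height (world z) of tape below 0.006 m and angle between tape's own z axis and vertical below 0.1 rad and linear speed of tape below 0.03 m/s and contact force between the fingers and tape below 0.05 N), for 0.2 s.
2. the lid is raised past its propped angle, at least 65 degrees (value of joint lid above 1.134 rad), for 0.2 s.
At the end, for the whole second after the job is handed in: The pin is home: collar within 6 mm of the hole's mouth, lid at rest at 0.99 to 1.11 rad, rod at 0.95 to 1.15 rad to it. The roll of tape lies flat (within 0.1 rad, 6 mm) and at rest on the bench beside the chest, centres over 130 mm apart (distance between rod_collar and hole below 0.006 m and value of joint lid between 0.99 and 1.11 rad and value of joint prop between 0.95 and 1.15 rad and velocity of joint lid between -0.05 and 0.05 rad/s and height (world z) of tape below 0.006 m and angle between tape's own z axis and vertical below 0.1 rad and linear speed of tape below 0.03 m/s and horizontal distance between tape and chest above 0.13 m); the robot touches nothing.
It fails at once if the lid falls or is thrown shut faster than 2 rad/s (velocity of joint lid below -2 rad/s).
It fails at once if the roll of tape is dropped or thrown (faster than 1.1 m/s) (linear speed of tape above 1.1 m/s).
It fails at once if a bystander is shifted by more than 30 mm (distance of any of can_a, can_b, can_c, glue, carton, mug, tape_small, scraper from where it was at the start of the episode above 0.03 m).
It also fails if it takes over 61 s, if anything falls off the work surface, if the arm or the gripper's body presses on something with over 40 N, if the wrist force passes 120 N, or if a joint passes its speed limit or range.

## Robot

A 6-joint arm with a two-finger parallel gripper is mounted at the origin on the work surface. World frame = base frame: x ahead of the robot, y to its left, z up, the work surface at z = 0. Lengths are in mm, angles in rad, forces in N, time in s.
With the tool pointing down it reaches from about 300 to 775 mm from the base axis. Payload 14.6 kg.
Tool frame: the origin (TCP) lies on the centre line of the jaws, within the pads' length; the fingertips stand 8 mm ahead of it and the grasp point (between the pads) lies 11 mm behind it; z points along the fingers, y is the direction in which the jaws open and shut (so a half turn about z gives the same grasp; the last joint's range is limited). The gripper opens to 94 mm and grips with 3 to 60 N. Pads are 16 mm wide; open, the fingers measure 119 mm over their backs; the gripper's body (75 mm by 177 mm) begins 78 mm behind the grasp point.
Start: joints at [1.204, 0.3, 1.521, -0, 1.321, -0.067], TCP at [162.428, 525.458, 213.446] pointing down, gripper open.
Joint ranges: [-3.03, 3.03], [-0.79, 2.21], [0.23, 2.52], [-1.04, 4.18], [0, 3.07], [-2.55, 2.55]. Speed limits (rad/s): [2.22, 2.22, 2.57, 3.14, 3.14, 3.14].

## Interface

Orientations are given as [roll, pitch, yaw] about the fixed x, y, z axes, in that order (R = Rz(yaw) Ry(pitch) Rx(roll)).
In Python, from cell import read_state, cams, manip gives the robot as it stands.
- The arm moves only by the shell command python3 -m handwheel 'ROWS' [OPENING] [FORCE]. ROWS is JSON, a list of rows, each a list of 4 numbers: the shift along the tool's x, y, z in m, then the turn about the tool's z in degrees. In form: [[dx, dy, dz, turn], ...]. A call has 1 to 5 rows; each row is the pose to reach, as a shift and turn from the pose measured when the call began, along the tool's axes at that moment; what a row does not reach only later rows make up. A row lasts 1/8 s, in which the tool goes at most 62.5 mm and 10.7 degrees, less where a joint would pass 70% of its speed; a pose out of reach is approached as far as the arm can. A call with a gripper value outside its range is refused whole. OPENING is the closure, from 0 (fully open) to 1 (shut), set as the call begins (- or left out, the last holds). The fingers move at their own pace and stop on an object; FORCE is the grip in N (left out, the last holds). Time passes only in rows, so rows that repeat a pose let the fingers close. It gives the time, the measured TCP pose, the force and the opening at its end, in the units of the state.
- read_state(): the state, without advancing time (a new reading comes with each control period).
- cams.camera(name): name is "scene" or "side" or "wrist"; returns the picture (480x640x3 uint8, red, green, blue); there is no depth.
- cams.get_calibration(name): a dict with "vertical_fov" (degrees; the focal length in pixels is half the picture's height over the tangent of half this angle, whatever the lens; pixels are square), "cx", "cy" (the principal point, pixels), "R" (3x3) and "t" (3): a world point X has camera coordinates R X + t. Camera axes: x right, y down, z forward; pixel columns grow to the right and rows downward; lengths in mm; the calibration is good to about 2 mm. A picture is of the moment at which its call begins: read the wrist's pose just before it. get_calibration takes no time and is no camera call; for the wrist camera it gives the pose at the moment of the call.
- manip.sign_off(): hands the job in, once; it reports no verdict.
The state is a dict: "clock": time; "joints": joint angles; "qd": joint speeds; "effort": joint torques, N m; "eef_pos": TCP position; "eef_rot": TCP orientation; "wrist_force": force on the tool from outside, world axes, zero at the start; "moment": the same for the moment, N m; "finger_gap": finger opening in mm.
Only numpy, scipy, OpenCV 4.12 (cv2) and the standard library are available. Lean on these libraries where they do the work, as an engineer would, in place of code of your own. Each camera call takes 0.05 s, during which the arm holds its last target. There are 200 camera calls.

## Working session

There is one attempt and no reset: what is moved stays moved. The work goes in short steps, Python scripts to look and compute and a shell command to move; the robot and the scene stay as the last step left them, time stands still between calls to the robot, and variables do not carry over. Pictures are saved under pics/ and viewed, about 8 in all and at most 12, crops included, and the job is handed in when it is done.

```bash
ls; mkdir -p pics
python3 - <<'E'
from cell import read_state, cams
import cv2
print(read_state())
for n in ("scene","side"):
    cv2.imwrite(f"pics/{n}0.png",cams.camera(n)[:,:,::-1]); print(n,cams.get_calibration(n))
E
```

```text
pics
{'clock': 0.0, 'joints': array([ 1.20438161e+00,  3.00462374e-01,  1.52157684e+00,  2.01247894e-05,
        1.32069669e+00, -6.65932118e-02]), 'qd': array([ 8.55391948e-05,  2.65840766e-04, -2.54686281e-04,  5.30944279e-04,
        1.09550131e-03,  2.21245538e-04]), 'effort': array([-8.47620668e-04, -5.31812525e+01, -3.52739668e+01,  7.07448763e-02,
        2.43707048e-02, -1.53810365e-04]), 'eef_pos': array([162.34657079, 525.23106969, 212.89290411]), 'eef_rot': array([-3.14045323e+00, -9.55266579e-05,  2.84176610e+00]), 'wrist_force': array([0.00992145, 1.09068015, 0.35595889]), 'moment': array([0.04609198, 0.02745244, 0.04261124]), 'finger_gap': 94.11684001253144}
scene {'vertical_fov': 44.127815319620375, 'cx': 316.9226821369495, 'cy': 243.52667635565834, 'R': array([[-0.08119806,  0.9965306 ,  0.01826585],
       [ 0.63389294,  0.06577508, -0.77061883],
       [-0.76914668, -0.05099416, -0.63703452]]), 't': array([  46.02592375, -266.5450886 , 1875.97715514])}
side {'vertical_fov': 55.407323733983944, 'cx': 316.68640318914584, 'cy': 236.95143434480306, 'R': array([[ 0.82372245, -0.56698638,  0.00278738],
       [-0.27739698, -0.40728241, -0.87015628],
       [ 0.49450201,  0.71599405, -0.49276798]]), 't': array([-450.46601639,  274.64724982,  843.58131017])}
```

View pics/scene0.png

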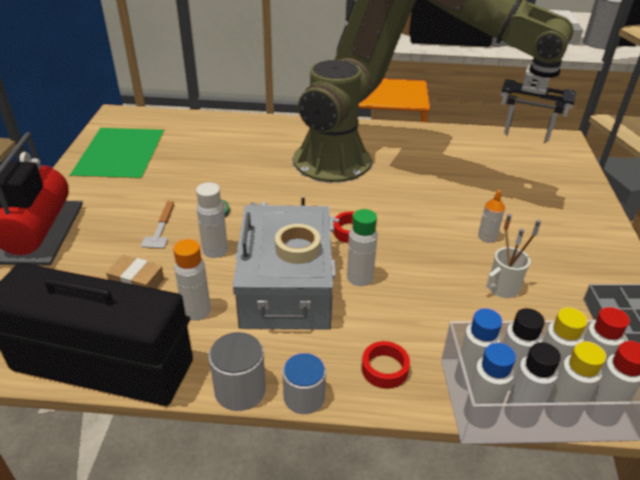

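View pics/side0.png

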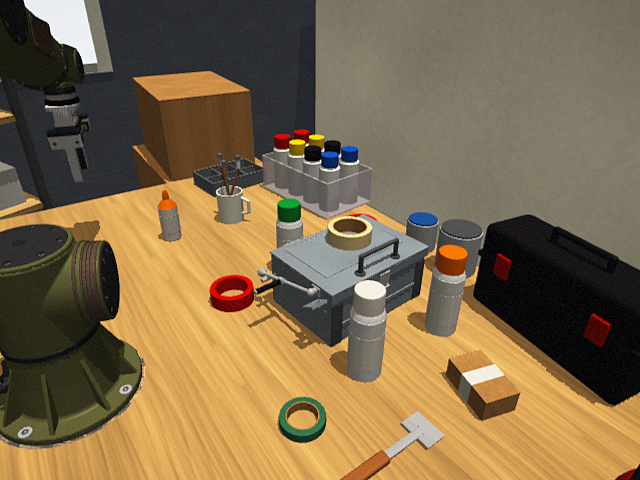

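Side and scene views: the chest's front/handle (scene 248,228; side 380,258) faces world −y, and the prop-rod end faces the robot (rod peg scene 303,203; side 285,280). Candidates for the tape are the cream roll on the lid (scene 298,242; side 349,233), the red roll by the chest (348,227), the red roll at the front (386,363) and the green small roll (~224,210; side 302,419). I choose the cream one on the lid and check it in close crops.

Run:
```python
import cv2
a=cv2.imread("pics/scene0.png"); b=cv2.imread("pics/side0.png")
cv2.imwrite("pics/c1.png",cv2.resize(a[190:335,225:385],None,fx=4.1,fy=4.1,interpolation=cv2.INTER_CUBIC)[:600])
cv2.imwrite("pics/c2.png",cv2.resize(b[205:350,240:440],None,fx=4,fy=4,interpolation=cv2.INTER_CUBIC))
```

```text
(no output)
```

View pics/c1.png

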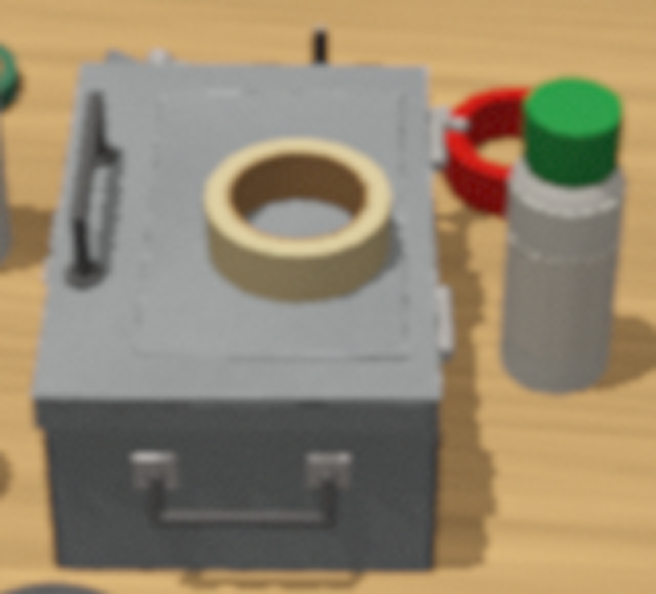

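View pics/c2.png

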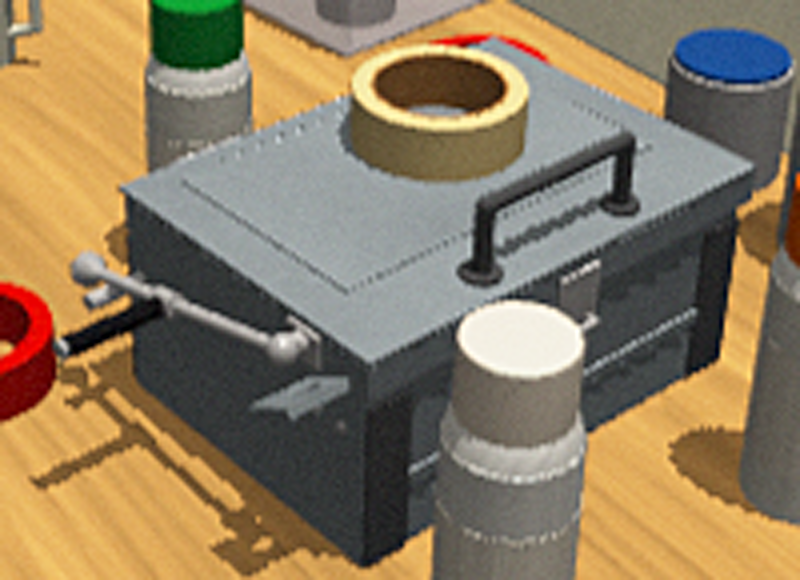

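```bash
cat > h.py <<'E'
import numpy as np, cv2
from cell import cams, read_state
from scipy.optimize import least_squares
from scipy.spatial.transform import Rotation as Ro
C={n:cams.get_calibration(n) for n in("scene","side")}
def proj(c,X):
    p=np.atleast_2d(X)@c["R"].T+c["t"]; f=240/np.tan(np.radians(c["vertical_fov"])/2)
    return np.c_[c["cx"]+f*p[:,0]/p[:,2],c["cy"]+f*p[:,1]/p[:,2]]
def ray(c,uv):
    f=240/np.tan(np.radians(c["vertical_fov"])/2)
    d=c["R"].T@np.array([(uv[0]-c["cx"])/f,(uv[1]-c["cy"])/f,1]); return -c["R"].T@c["t"],d
def onz(c,uv,z):
    o,d=ray(c,uv); return o+d*(z-o[2])/d[2]
def c2w(p,X):
    X=np.atleast_2d(X); c,s=np.cos(p[2]),np.sin(p[2])
    return np.c_[p[0]+c*X[:,0]-s*X[:,1],p[1]+s*X[:,0]+c*X[:,1],X[:,2]]
E
python3 - <<'E'
from h import *
A=lambda x,y:((x+.5)/4.1-.5+225,(y+.5)/4.1-.5+190)
B=lambda x,y:((x+.5)/4-.5+240,(y+.5)/4-.5+205)
S=lambda x,y:(x,y)
obs=[("scene",A(80,66),(-102,142,136)),("scene",A(428,66),(102,142,136)),("scene",A(440,398),(102,-142,136)),("scene",A(38,400),(-102,-142,136)),
("scene",A(60,566),(-100,-140,0)),("scene",A(432,570),(100,-140,0)),
("side",B(122,188),(102,142,136)),("side",B(372,362),(-102,142,136)),("side",B(752,165),(-102,-142,136)),("side",B(490,38),(102,-142,136)),("side",B(368,565),(-100,140,0)),
("side",B(483,205),(-87,52,177)),("side",B(630,140),(-87,-52,177)),("side",B(285,346),(-60,160,124))]
def res(p,full=False):
    r=np.array([proj(C[n],c2w(p,X))[0]-uv for n,uv,X in obs])
    return r if full else r.ravel()
s=least_squares(res,[550,-50,-1.57],loss="soft_l1",x_scale=[10,10,.1]); print(s.x); print(res(s.x,True).round(1))
np.save("chest.npy",s.x)
# tape top ellipse centre on z=172
t1=onz(C["scene"],A((205+392)/2,(138+255)/2),172); t2=onz(C["side"],B(439,91),172); print("tape",t1,t2)
# cans: cap tops z=192
for n,uv in (("scene",(208,188)),("scene",(187,247)),("scene",(365,216)),("side",B(521,338)),("side",(453,253)),("side",(289,205))): print(n,uv,onz(C[n],uv,192).round())
for w,n,uv,z in (("glue","scene",(495,195),150),("glue","side",(167,195),150),("mug","scene",(511,255),100),("carton","scene",(136,270),45),("carton","side",(483,370),45),("small","side",(302,415),19),("red","side",(233,291),20),("matcorner","scene",(139,173),0),("scrap","scene",(153,240),10),("scrap","scene",(168,203),10)):print(w,onz(C[n],uv,z).round())
for nm,X in dict(handle=(-87,0,177),hole=(-76.9,160,110.7),pivot=(-60,160,124)).items(): print(nm,c2w(s.x,X).round(1))
E
```

```text
[585.68492872 -73.06794621   1.6633223 ]
[[ 1.1 -1.4]
 [-0.5 -0.7]
 [ 0.2 -1.8]
 [ 0.2 -2.8]
 [ 0.1  0.4]
 [-0.9 -0.2]
 [ 0.7 -1.3]
 [-0.1 -1.8]
 [-0.3 -1. ]
 [ 0.8 -0.7]
 [-0.3  0.4]
 [ 1.5 -0.1]
 [-0.1 -0.5]
 [ 0.3  0.8]]
tape [613.31426319 -42.21311405 172.        ] [600.63014168 -49.73611031 172.        ]
scene (208, 188) [ 474. -270.  192.]
scene (187, 247) [ 693. -265.  192.]
scene (365, 216) [546. 103. 192.]
side (369.875, 289.125) [ 468. -274.  192.]
side (453, 253) [ 679. -275.  192.]
side (289, 205) [528.  89. 192.]
glue [368. 426. 150.]
glue [336. 401. 150.]
mug [538. 448. 100.]
carton [ 618. -424.   45.]
carton [ 615. -427.   45.]
small [ 306. -307.   19.]
red [362.  76.  20.]
matcorner [ 143. -576.   -0.]
scrap [ 463. -435.   10.]
scrap [ 299. -442.   10.]
handle [[ 593.7 -159.7  177. ]]
hole [[ 433.5 -164.4  110.7]]
pivot [[ 431.9 -147.6  124. ]]
```

The crops confirm it: the cream roll with the brown bore lies on the lid (scene crop 298,215). The bow handle is on the front side and the rod, sleeve and lug are at the robot-facing end. The pose fit residuals are about 1–2 px. I'll refine with the wrist camera.

```bash
cat > rel.py <<'E'
import sys; from h import *
def rel(P,yaw_deg=None,s=None):
    s=s or read_state(); R=Ro.from_euler("xyz",s["eef_rot"]).as_matrix()
    d=R.T@(np.array(P)-s["eef_pos"])/1000
    turn=0 if yaw_deg is None else -((yaw_deg-np.degrees(s["eef_rot"][2])+180)%360-180)
    return d.round(4),round(turn,1)
if __name__=="__main__":
    a=[float(v) for v in sys.argv[1:]]; s=read_state()
    print("t",round(s["clock"],2),s["eef_pos"].round(1),np.degrees(s["eef_rot"]).round(2),"F",s["wrist_force"].round(1),"gap",round(s["finger_gap"],1))
    if a: print(*rel(a[:3],a[3] if len(a)>3 else None,s))
E
python3 - <<'E'
from h import *
s=read_state();c=cams.get_calibration("wrist");R=Ro.from_euler("xyz",s["eef_rot"]).as_matrix()
print(c["vertical_fov"],c["cx"],c["cy"]); print("cam centre in tool",R.T@(-c["R"].T@c["t"]-s["eef_pos"])); print("cam axes in tool\n",(c["R"]@R).round(3))
E
python3 rel.py 520 -60 360 5.3
```

```text
69.99025050876325 315.87875928067746 235.25681253787445
cam centre in tool [  80.00076331    0.47364516 -171.61176921]
cam axes in tool
 [[ 0.001  1.    -0.   ]
 [-0.962  0.001 -0.272]
 [-0.272  0.     0.962]]
t 0.1 [162.3 525.2 212.9] [-179.94   -0.    162.83] F [-0.3 -0.8  0. ] gap 94.3
[-0.5145 -0.4537 -0.1466] 157.5
```

```bash
python3 rel.py 560 -75 360 5.3
python3 -m handwheel '[[-0.02,-0.02,-0.05,10],[-0.05,-0.05,-0.1,20],[-0.1,-0.09,-0.147,31],[-0.15,-0.14,-0.147,42],[-0.2,-0.17,-0.147,52]]' 
python3 rel.py 560 -75 360 5.3
```

```text
t 0.1 [162.3 525.2 212.9] [-179.94   -0.    162.83] F [-0.3 -0.8  0. ] gap 94.3
[-0.5572 -0.4562 -0.1466] 157.5
clock: 0.72
eef_pos: [291.3, 318.1, 360.0]
eef_rot: [3.141, 0.0, 1.929]
wrist_force: [0.5, -0.3, -0.9]
finger_gap: 94.0
t 0.72 [291.3 318.1 360. ] [1.7996e+02 1.0000e-02 1.1053e+02] F [ 0.5 -0.3 -0.9] gap 94.0
[-4.624e-01  1.138e-01  2.000e-04] 105.2
```

```bash
python3 -m handwheel '[[-0.055,0.014,0,10.5],[-0.11,0.03,0,21],[-0.165,0.042,0,31.5],[-0.22,0.055,0,42],[-0.275,0.068,0,52]]' >/dev/null
python3 rel.py 560 -75 360 5.3
```

```text
t 1.35 [452.1  82.6 360. ] [ 1.7998e+02 -1.0000e-02  5.8180e+01] F [0.3 0.7 0.5] gap 94.3
[-0.077   0.1748  0.    ] 52.9
```

```bash
python3 -m handwheel '[[-0.02,0.045,0,10.6],[-0.04,0.09,0,21.2],[-0.06,0.135,0,31.8],[-0.077,0.175,0,42.4],[-0.077,0.175,0,52.9]]' >/dev/null
python3 -m handwheel '[[0,0,0,0.5],[0,0,0,0.5]]' >/dev/null
python3 rel.py 560 -75 360 5.3
python3 - <<'E'
from h import *
c=cams.get_calibration("wrist");im=cams.camera("wrist")
np.save("w1.npy",dict(c=c)); im=im[:,:,::-1].copy(); cv2.imwrite("pics/w1.png",im)
p=np.load("chest.npy")
q=lambda X:proj(c,c2w(p,X)).round(1).tolist()
print(q([(-102,142,136),(102,142,136),(102,-142,136),(-102,-142,136)]),q([(-87,52,177),(-87,-52,177),(-60,160,124),(-76.9,160,110.7)]))
cv2.imwrite("pics/w1b.png",cv2.resize(im,(800,600),interpolation=cv2.INTER_CUBIC))
E
```

```text
t 2.23 [560.8 -77.1 358.2] [-1.7997e+02  1.4000e-01  4.5000e+00] F [-0.2  0.5  0.3] gap 93.8
[-0.0007 -0.0022 -0.0018] -0.8
[[397.3, 298.2], [235.6, 300.1], [214.3, 50.6], [411.7, 47.6]] [[396.4, 239.2], [401.8, 138.5], [362.4, 306.9], [373.7, 302.1]]
```

View pics/w1b.png

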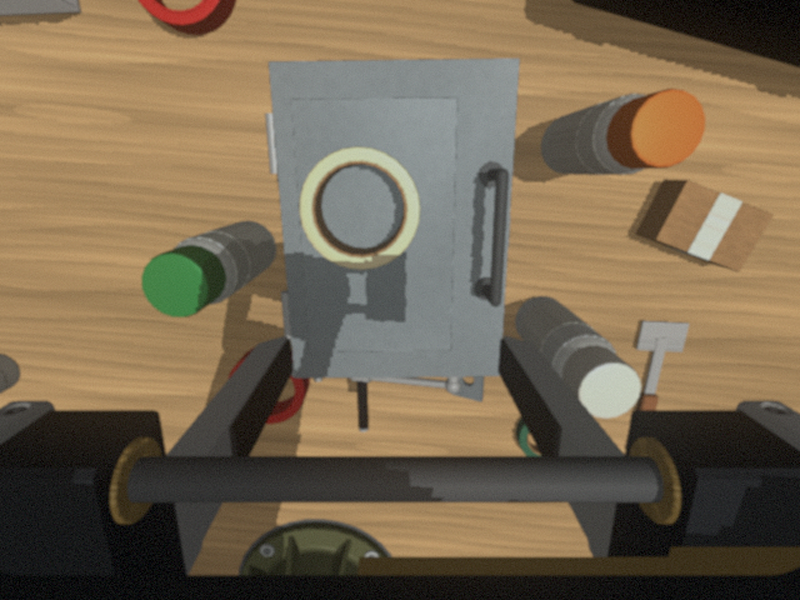

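Wrist view: lid corners are at about (268,62), (518,58), (499,375) and (288,376), handle bar from (503,170) to (495,303), tape top centre (360,208). These agree with the fit within about 2 px. Refit next.

Run:
```python
from h import *
c=np.load("w1.npy",allow_pickle=True).item()["c"]
p0=np.load("chest.npy")
W=lambda x,y:(np.array([x,y])+.5)/1.25-.5
obs=[(W(499,375.5),(-102,142,136)),(W(287,377),(102,142,136)),(W(268.5,62),(102,-142,136)),(W(518.5,58.5),(-102,-142,136)),(W(495.5,303),(-87,54,177)),(W(503,171),(-87,-54,177))]
f=lambda p:np.array([proj(c,c2w(p,X))[0]-uv for uv,X in obs])
s=least_squares(lambda p:f(p).ravel(),p0,x_scale=[10,10,.1]); print(p0,s.x,f(s.x).round(1).tolist())
p=s.x; p[:2]=(2*p[:2]+p0[:2])/3; p[2]=(p[2]+p0[2])/2; np.save("chest.npy",p); print(p,np.degrees(p[2]))
print("tape",onz(c,W(360,208),172),"canc",onz(c,W(184,284),192),"cana",onz(c,W(610,389),192),"canb",onz(c,W(656,128),192),"sleeve out",onz(c,W(363,428),110),"handle",c2w(p,[-87,0,177]))
```

```text
[585.68492872 -73.06794621   1.6633223 ] [585.76211675 -72.99170647   1.6530856 ] [[-3.0, -1.4], [4.9, -2.2], [0.9, -0.2], [-1.8, 1.9], [-0.6, -0.6], [0.0, 0.6]]
[585.73638741 -73.01711972   1.65820395] 95.00808792574017
tape [609.14842498 -43.68285032 172.        ] canc [538.72953785  94.25240692 192.        ] cana [ 472.74829649 -271.9730979   192.        ] canb [ 686.11489828 -259.4343071   192.        ] sleeve out [362.3222405  -56.16006198 110.        ] handle [[ 593.33117122 -159.68498723  177.        ]]
```

```bash
python3 rel.py 611.8 -88.8 190 5
```

```text
t 2.27 [560.8 -77.  358.4] [-1.7997e+02  1.2000e-01  4.4900e+00] F [-0.  -0.7  0. ] gap 93.7
[0.0503 0.0158 0.1683] -0.5
```

```bash
python3 -m handwheel '[[0.025,0.008,0.045,-0.5],[0.05,0.016,0.1,-0.5],[0.05,0.016,0.15,-0.5],[0.05,0.016,0.168,-0.5],[0.05,0.016,0.168,-0.5]]' 0.575 25 >/dev/null; python3 rel.py 611.8 -88.8 153 5
python3 - <<'E'
from h import *
im=cams.camera("wrist")[:,:,::-1].copy(); cv2.imwrite("pics/w2.png",im)
E
```

```text
t 2.9 [611.6 -88.7 190.9] [-1.7997e+02  1.2000e-01  5.0700e+00] F [ 0.8 -0.1  1.2] gap 47.3
[0.0003 0.0001 0.0379] 0.1
```

View pics/w2.png

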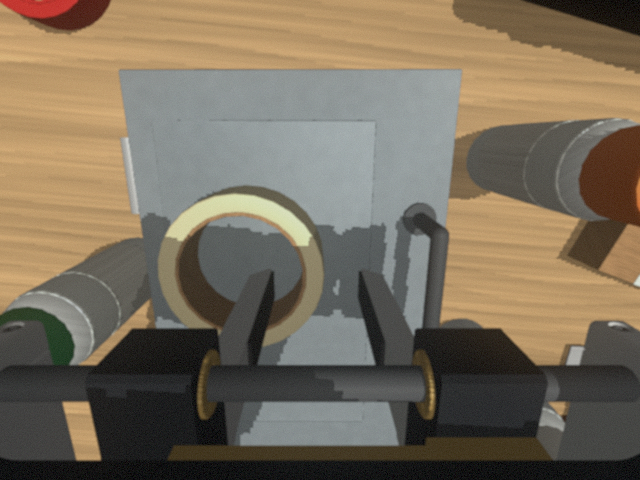

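Tape top ring is centred about (240,268) with its right wall at col ~313, between the finger tips (cols 270 and 362). I'll check it numerically.

Run:
```python
from h import *
c=cams.get_calibration("wrist"); s=read_state()
print(onz(c,(240.5,268),172),s["finger_gap"],proj(c,s["eef_pos"]),proj(c,s["eef_pos"]-[0,0,8]))
```

```text
[612.40347385 -42.95990648 172.        ] 43.621107769574465 [[317.06174831 289.20487916]] [[317.01719171 283.21988727]]
```

```bash
python3 -m handwheel '[[0.004,-0.002,0.025,0],[0.004,-0.002,0.038,0],[0.004,-0.002,0.038,0]]' >/dev/null; python3 rel.py
python3 -m handwheel '[[0,0,0,0],[0,0,0,0],[0,0,0,0],[0,0,0,0]]' 1 25; python3 rel.py 611.8 -88.8 300 5
```

```text
t 3.33 [615.9 -86.6 154.8] [ 1.7999e+02 -1.0000e-02  5.0700e+00] F [-0.4  0.5  0. ] gap 40.0
clock: 3.82
eef_pos: [616.1, -86.6, 155.2]
eef_rot: [3.141, -0.001, 0.088]
wrist_force: [-0.4, -0.6, 2.3]
finger_gap: 11.0
t 3.83 [616.1 -86.6 155.2] [ 1.7998e+02 -5.0000e-02  5.0600e+00] F [-0.4 -0.6  2.3] gap 11.0
[-0.0043  0.0018 -0.1448] 0.1
```

```bash
python3 -m handwheel '[[0,0,-0.03,0],[0,0,-0.08,0],[-0.01,-0.02,-0.13,0],[-0.03,-0.06,-0.145,0],[-0.06,-0.11,-0.145,0]]' >/dev/null;python3 rel.py 444 226 90 5
```

```text
t 4.45 [546.   18.3 301.1] [ 1.7996e+02 -1.6000e-01  5.0000e+00] F [ 0.7  0.7 -1.8] gap 10.8
[-0.0841 -0.2159  0.2107] 0.0
```

```bash
python3 -m handwheel '[[-0.02,-0.055,0,0],[-0.042,-0.11,0,0],[-0.063,-0.165,0.01,0],[-0.084,-0.216,0.05,0],[-0.084,-0.216,0.1,0]]' >/dev/null;python3 rel.py 444 226 24 5
python3 - <<'E'
from h import *
im=cams.camera("scene")[:,:,::-1].copy(); cv2.imwrite("pics/s2.png",im)
E
```

```text
t 5.08 [442.8 228.7 200.7] [-179.97   -0.32    5.21] F [ 2.4 -0.9 -1.9] gap 10.4
[-0.      0.0029  0.1767] 0.2
```

View pics/s2.png

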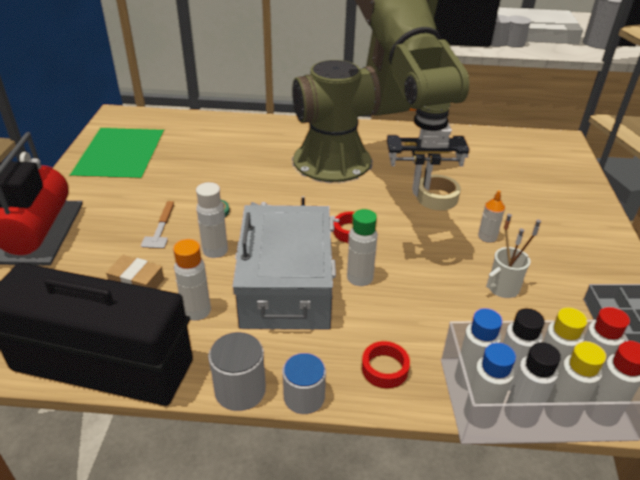

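The tape is held at (438,192) above free bench, well away from the glue at (492,220). Lowering.

```bash
python3 -m handwheel '[[0,0,0.05,0],[0,0,0.1,0],[0,0,0.14,0],[0,0,0.165,0],[0,0,0.165,0]]' >/dev/null;python3 rel.py
python3 -m handwheel '[[0,0,0.008,0],[0,0,0.014,0],[0,0,0.016,0],[0,0,0.016,0]]' >/dev/null;python3 rel.py
```

```text
t 5.75 [439.4 225.6  27.5] [179.77   0.44   5.12] F [ 0.3 -0.4 -0.3] gap 10.9
t 6.25 [441.9 225.9  15. ] [1.7983e+02 9.0000e-02 5.1200e+00] F [-2.3 -8.  29. ] gap 11.3
```

```bash
python3 -m handwheel '[[0,0,-0.003,0],[0,0,-0.003,0]]' >/dev/null;python3 rel.py
python3 -m handwheel '[[0,0,0,0],[0,0,0,0],[0,0,0,0],[0,0,0,0],[0,0,0,0]]' 0.6 >/dev/null;python3 rel.py
python3 -m handwheel '[[0,0,-0.02,0],[0,0,-0.05,0],[0,0,-0.1,0],[0,0,-0.16,0],[0,0,-0.22,0]]' >/dev/null;python3 rel.py 593.3 -159.7 240 5
python3 - <<'E'
from h import *
im=cams.camera("wrist")[:,:,::-1].copy(); cv2.imwrite("pics/w3.png",im)
c=cams.get_calibration("wrist"); print(proj(c,[[440,270,36],[440,270,0]]))
E
```

```text
t 6.5 [442.5 226.1  18.9] [ 1.7987e+02 -1.0000e-02  5.1200e+00] F [-0.3 -0.7 -1.6] gap 11.1
t 7.12 [442.4 226.1  18.8] [179.86   0.     5.12] F [-1.   0.8  0.4] gap 37.7
t 7.75 [442.  226.4 240.8] [179.86   0.     5.12] F [-0.3  0.3  1. ] gap 37.7
[0.1163 0.3981 0.0017] 0.1
[[279.19733059 212.10815011]
 [282.21771234 206.384115  ]]
```

View pics/w3.png

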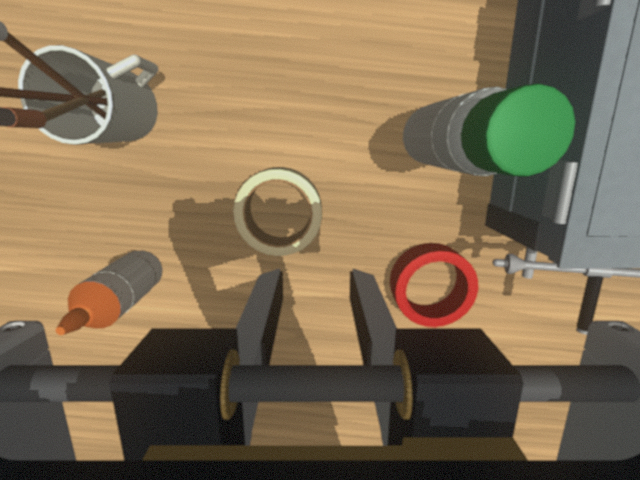

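The cream tape lies flat and free at (278,212), in step with the predicted (279,212). Next, the handle.

```bash
python3 -m handwheel '[[0.018,0.06,0,0],[0.036,0.12,0,0],[0.053,0.18,0,0],[0.07,0.24,0,0],[0.088,0.3,0,0]]' >/dev/null; python3 rel.py 593.3 -159.7 210 5
```

```text
t 8.43 [558.5 -64.8 249.3] [-179.95   -0.59    5.12] F [-0.3  0.6 -0.2] gap 37.3
[0.0258 0.0976 0.0394] 0.1
```

```bash
python3 -m handwheel '[[0.018,0.06,0,0],[0.028,0.098,0,0],[0.028,0.098,0.01,0],[0.028,0.098,0.02,0]]' >/dev/null; python3 rel.py 593.3 -159.7 168 5
python3 - <<'E'
from h import *
im=cams.camera("wrist")[:,:,::-1].copy(); cv2.imwrite("pics/w4.png",cv2.resize(im[150:350,180:460],(800,571),interpolation=cv2.INTER_CUBIC))
c=cams.get_calibration("wrist"); p=np.load("chest.npy"); print(proj(c,c2w(p,[[-87,52,177],[-87,0,177],[-87,-52,177]])).round(1).tolist(),proj(c,read_state()["eef_pos"]))
E
```

```text
t 8.93 [ 595.1 -159.4  228.3] [-179.92   -0.55    5.12] F [-0.4 -0.1 -1.4] gap 37.3
[-0.0024  0.0002  0.0603] 0.1
[[317.6, 328.4], [318.0, 260.8], [318.4, 184.8]] [[317.04963629 289.19660798]]
```

View pics/w4.png

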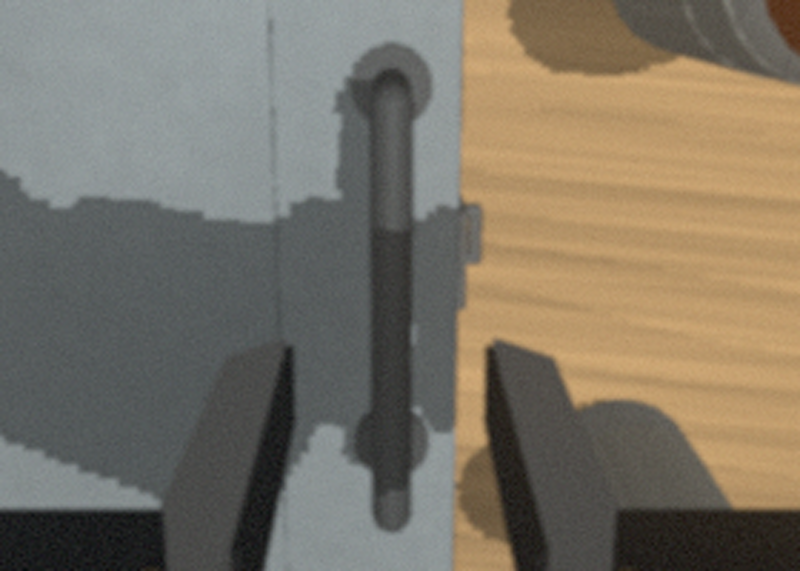

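The bar runs from col 317, rows 180–330 (full image), within about 1 px of the prediction. Descend and grip.

```bash
python3 -m handwheel '[[-0.002,0,0.03,0],[-0.002,0,0.055,0],[-0.002,0,0.06,0],[-0.002,0,0.06,0]]' >/dev/null; python3 rel.py
python3 -m handwheel '[[0,0,0,0],[0,0,0,0],[0,0,0,0],[0,0,0,0]]' 1 40 >/dev/null; python3 rel.py
python3 - <<'E'
# arc plan of handle: shifts (tool y, tool z) from lid-shut grip
import numpy as np
for d in range(0,74,6):
    t=np.radians(d); x=-187*np.cos(t)+45*np.sin(t)+187; z=187*np.sin(t)+45*np.cos(t)-45
    print(d,"ty %.1f tz %.1f"%(-x,-z))
E
```

```text
t 9.47 [ 593.4 -158.3  167.8] [-179.9    -0.49    5.21] F [-0.3 -0.3  0.8] gap 37.6
t 9.97 [ 593.7 -159.9  168.3] [179.94  -0.56   5.17] F [ 1.3 -9.5 -0.9] gap 9.0
0 ty -0.0 tz -0.0
6 ty -5.7 tz -19.3
12 ty -13.4 tz -37.9
18 ty -23.1 tz -55.6
24 ty -34.5 tz -72.2
30 ty -47.6 tz -87.5
36 ty -62.2 tz -101.3
42 ty -78.1 tz -113.6
48 ty -95.3 tz -124.1
54 ty -113.5 tz -132.7
60 ty -132.5 tz -139.4
66 ty -152.0 tz -144.1
72 ty -172.0 tz -146.8
```

```bash
python3 -m handwheel '[[0,-0.0024,-0.01,0],[0,-0.0057,-0.0193,0],[0,-0.0134,-0.0379,0],[0,-0.0231,-0.0556,0],[0,-0.0231,-0.0556,0]]' >/dev/null; python3 rel.py
```

```text
t 10.6 [ 591.6 -137.1  224.9] [179.84  -0.7    5.19] F [ 5.5 -5.  -0.3] gap 8.6
```

```bash
python3 -m handwheel '[[0,-0.0114,-0.0166,0],[0,-0.0245,-0.0319,0],[0,-0.0391,-0.0457,0],[0,-0.055,-0.058,0]]' >/dev/null; python3 rel.py
python3 - <<'E'
from h import *
im=cams.camera("side")[:,:,::-1].copy(); cv2.imwrite("pics/s5.png",im[100:400,200:520])
E
```

```text
t 11.1 [586.8 -84.  283.6] [179.63  -0.88   5.1 ] F [ 9.5 -9.5  3.1] gap 8.9
```

View pics/s5.png

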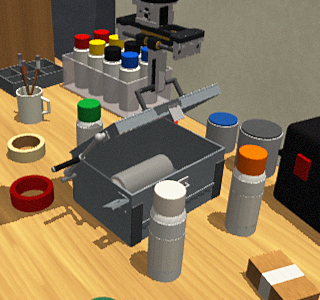

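The lid follows the handle and is up about 42°. Continuing.

```bash
python3 -m handwheel '[[0,-0.018,-0.01,0],[0,-0.037,-0.018,0],[0,-0.056,-0.0245,0],[0,-0.0755,-0.029,0],[0,-0.085,-0.0305,0]]' >/dev/null; python3 rel.py
```

```text
t 11.78 [579.4   2.4 316.5] [179.56  -1.18   5.16] F [ 5.5 -5.9  7.8] gap 8.7
```

```bash
python3 -m handwheel '[[0,-0.003,0.0003,0],[0,-0.006,0.0005,0],[0,-0.006,0.0005,0]]' >/dev/null; python3 rel.py
```

```text
t 12.15 [579.1   7.5 316.9] [179.48  -1.28   5.13] F [-1.  -3.2  9. ] gap 8.9
```

```bash
python3 -m handwheel '[[0,0,0,0],[0,0,0,0],[0,0,0,0]]' 0.73 >/dev/null; python3 rel.py
python3 -m handwheel '[[0,0,-0.015,0],[0,0,-0.03,0],[0,0,-0.055,0],[0,0,-0.08,0],[0,0,-0.08,0]]' >/dev/null; python3 rel.py
python3 - <<'E'
from h import *
cv2.imwrite("pics/s6.png",cams.camera("side")[:,:,::-1])
p=np.load("chest.npy")
def lid(a,y,b,d):
    t=np.radians(d); return c2w(p,[100+a*np.cos(t)+b*np.sin(t),y,132-a*np.sin(t)+b*np.cos(t)])
for d in (68,70,72): 
    P=lid(-160,160,-8,d); print(d,"pivot",P.round(1),proj(C["side"],P).round(1),"foot",proj(C["side"],P-[0,0,194]).round(1),"corner",proj(C["side"],lid(-202,142,4,d)).round(1))
E
```

```text
t 12.53 [579.1   7.5 316.5] [179.49  -1.25   5.13] F [-0.   0.4  0.8] gap 25.1
t 13.15 [577.5   8.1 398.9] [179.45  -1.48   5.13] F [ 1.  -0.3  0.4] gap 25.1
68 pivot [[423.5 -54.5 277.4]] [[280.2 204.7]] foot [[283.6 287.1]] corner [[288.6 182.1]]
70 pivot [[423.1 -49.4 279.6]] [[278.6 202.7]] foot [[282.1 285.2]] corner [[286.5 179.8]]
72 pivot [[422.6 -44.2 281.7]] [[277.  200.8]] foot [[280.7 283.3]] corner [[284.3 177.7]]
```

Run:
```python
import cv2
a=cv2.imread("pics/s6.png"); cv2.imwrite("pics/c6.png",cv2.resize(a[160:310,210:410],None,fx=4,fy=4,interpolation=cv2.INTER_CUBIC))
```

```text
(no output)
```

View pics/c6.png

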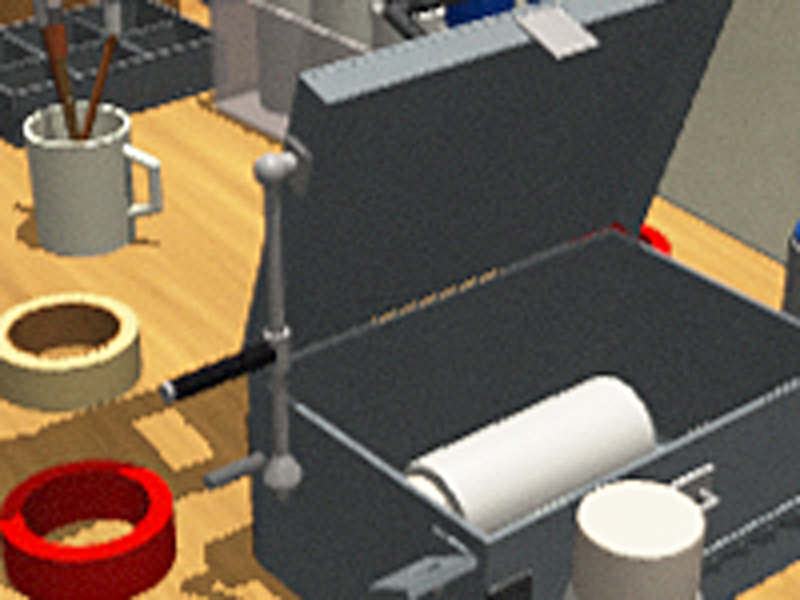

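The lid holds itself up (pivot at crop (274,168), about 70.5°) and the rod hangs straight down with its black sleeve at (170–275,345–390). I'll turn the tool half round so the camera stays clear of the lid, then grip the sleeve.

```bash
cat > plan.py <<'E'
from h import *
from scipy.optimize import fsolve
p=np.load("chest.npy"); H=np.array([-76.9,110.7]); ax=np.array([.5,.866])
def piv(th): return np.array([100-160*np.cos(th)-8*np.sin(th),132+160*np.sin(th)-8*np.cos(th)])
def rod(ps,r): return r*np.array([np.cos(ps),-np.sin(ps)])
Y=212
def sleeve(th,ps): v=piv(th)+rod(ps,100); return c2w(p,[v[0],Y,v[1]])[0]
if __name__=="__main__":
    print("hang 70.5",sleeve(np.radians(70.5),np.pi/2).round(1))
    for d in (70.5,70,69,68,67,66,65,64,63,62,61,60):
        th=np.radians(d)
        f=lambda ps:np.cross(piv(th)+rod(ps[0],194)-H,ax)
        ps=fsolve(f,2.1)[0]; tip=(piv(th)+rod(ps,194)-H)@ax
        print(d,"psi %.1f tip above mouth %.1f"%(np.degrees(ps),tip),sleeve(th,ps).round(1))
E
python3 plan.py 2>/dev/null; python3 rel.py 375 -30 300 185
```

```text
hang 70.5 [371.1 -52.6 180.2]
70.5 psi 124.6 tip above mouth 11.4 [ 376.1 -109.2  197.9]
70 psi 124.4 tip above mouth 10.2 [ 376.2 -110.2  197.1]
69 psi 123.9 tip above mouth 7.8 [ 376.3 -112.   195.5]
68 psi 123.4 tip above mouth 5.4 [ 376.5 -113.9  193.9]
67 psi 122.9 tip above mouth 3.1 [ 376.7 -115.7  192.2]
66 psi 122.5 tip above mouth 0.7 [ 376.8 -117.5  190.6]
65 psi 122.0 tip above mouth -1.8 [ 377.  -119.3  188.9]
64 psi 121.6 tip above mouth -4.2 [ 377.1 -121.1  187.1]
63 psi 121.2 tip above mouth -6.6 [ 377.3 -122.9  185.4]
62 psi 120.8 tip above mouth -9.1 [ 377.5 -124.7  183.6]
61 psi 120.4 tip above mouth -11.6 [ 377.6 -126.5  181.8]
60 psi 120.0 tip above mouth -14.0 [ 377.8 -128.3  180. ]
t 13.2 [577.3   8.1 397.1] [179.48  -1.33   5.13] F [ 0.8 -0.4 -1.5] gap 25.6
[-0.2071  0.019   0.0925] -179.9
```

```bash
python3 -m handwheel '[[-0.04,0.01,0,-10.6],[-0.08,0.02,0,-21.2],[-0.12,0.03,0,-31.8],[-0.16,0.05,0,-42.4],[-0.2,0.06,0,-53]]' >/dev/null
python3 -m handwheel '[[0,0,0,-10.6],[0,0,0,-21.2],[0,0,0,-31.8],[0,0,0,-42.4],[0,0,0,-53]]' >/dev/null
python3 -m handwheel '[[0,0,0,-10.6],[0,0,0,-21.2],[0,0,0,-31.8],[0,0,0,-42.4],[0,0,0,-53]]' >/dev/null; python3 rel.py 371 -52.6 240 185
```

```text
t 15.07 [381.6 -69.9 389.9] [-179.96    1.19  165.16] F [ 0.6 -0.6 -0.2] gap 25.3
[0.0178 0.0141 0.1495] -19.8
```

```bash
python3 -m handwheel '[[0.009,0.007,0.02,-10],[0.018,0.014,0.06,-20],[0.018,0.014,0.11,-20],[0.018,0.014,0.15,-20],[0.018,0.014,0.15,-20]]' 0.6 >/dev/null; python3 rel.py 371.1 -52.6 180.2 185
python3 - <<'E'
from plan import *
im=cams.camera("wrist")[:,:,::-1].copy(); cv2.imwrite("pics/w7.png",cv2.resize(im,(800,600),interpolation=cv2.INTER_CUBIC))
c=cams.get_calibration("wrist"); s=read_state()
for y in (164,212,224):
    v=piv(np.radians(70.5))+rod(np.pi/2,100); print(y,proj(c,c2w(p,[v[0],y,v[1]]))*1.25)
print("pivot",proj(c,c2w(p,[piv(np.radians(70.5))[0],160,280]))*1.25,"hole",proj(c,c2w(p,[-76.9,160,110.7]))*1.25,"tcp",proj(c,s["eef_pos"])*1.25)
E
```

```text
t 15.7 [369.5 -52.4 237.3] [-179.65    0.81 -174.83] F [ 0.7 -0.4  0.8] gap 37.7
[-0.0008 -0.      0.0571] 0.2
164 [[393.87211783 392.92620501]]
212 [[394.09321686 317.78852582]]
224 [[394.15248656 297.64647446]]
pivot [[391.49087537 536.01681765]] hole [[242.23666978 350.04471763]] tcp [[393.11932211 362.87327954]]
```

View pics/w7.png

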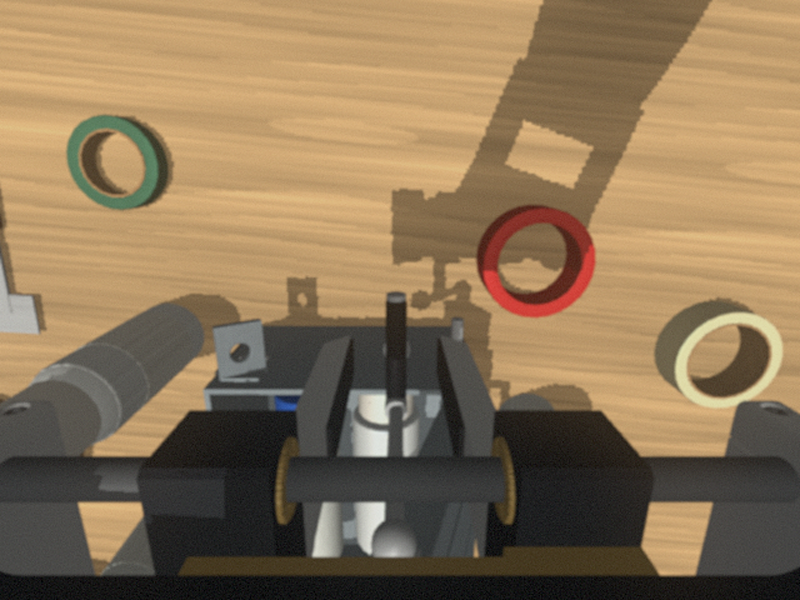

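Sleeve is seen at (396,295–400), prediction (394,298–393); hole at (239,351), prediction (242,350). Fingers straddle the sleeve, so I descend and grip.

```bash
python3 -m handwheel '[[0,0.0005,0.03,0],[0,0.001,0.052,0],[0,0.001,0.06,0],[0,0.001,0.06,0]]' >/dev/null; python3 rel.py
python3 -m handwheel '[[0,0,0,0],[0,0,0,0],[0,0,0,0],[0,0,0,0]]' 1 30 >/dev/null; python3 rel.py 376.1 -109.2 197.9 185
```

```text
t 16.25 [371.9 -52.  180.4] [-179.57    1.06 -174.83] F [ 0.   0.6 -0.5] gap 37.6
t 16.75 [372.  -52.1 180.6] [-179.57    1.08 -174.84] F [ 0.3 -0.4  0.6] gap 11.0
[ 0.0008 -0.0574 -0.0169] 0.2
```

```bash
python3 -m handwheel '[[0,-0.0156,-0.0012,0],[0,-0.0309,-0.0049,0],[0,-0.0454,-0.0109,0],[0,-0.0568,-0.0175,0],[0,-0.0568,-0.0175,0]]' >/dev/null; python3 rel.py 376.1 -109.2 197.9 185
python3 - <<'E'
from plan import *
cv2.imwrite("pics/s8.png",cams.camera("side")[:,:,::-1])
im=cams.camera("wrist")[:,:,::-1]; a=cv2.imread("pics/s8.png")
o=np.hstack([cv2.resize(a[190:310,240:360],(480,480),interpolation=cv2.INTER_CUBIC)])
o2=cv2.resize(im[230:350,160:240] if 0 else im[220:340,180:260],(320,480),interpolation=cv2.INTER_CUBIC)
cv2.imwrite("pics/c8.png",np.hstack([o,o2]))
E
```

```text
t 17.38 [ 377.  -109.3  199. ] [-179.54    1.12 -174.89] F [ 4.6 -1.6 -4.8] gap 10.9
[0.0009 0.0002 0.0011] 0.1
```

The picture quota is used up (the 12th was w7), so I continue on numbers and forces. Next I ease down to the mouth (nominal 66°).

```bash
python3 rel.py 376.8 -117.5 191 185; python3 -m handwheel '[[0,-0.0018,-0.0005,0],[0,-0.0036,0.002,0],[0,-0.0054,0.0045,0],[0,-0.007,0.0067,0],[0,-0.0083,0.008,0]]' >/dev/null; python3 rel.py 376.8 -117.5 191 185
```

```text
t 17.48 [ 376.9 -108.7  198.6] [-179.56    1.11 -174.86] F [ 5.7 -2.9 -5.3] gap 11.1
[ 0.0011 -0.0087  0.0076] 0.1
t 18.1 [ 377.8 -117.   190.5] [-179.56    1.1  -174.86] F [ 1.1  0.4 -0.9] gap 11.1
[ 0.001  -0.0004 -0.0006] 0.1
```

Run:
```python
from plan import *
s=read_state(); g=s["eef_pos"]; im=cams.camera("side").astype(float); cv2.imwrite("pics/s9.png",im[:,:,::-1])
d=g[:2]-p[:2]; xc=d@[np.cos(p[2]),np.sin(p[2])]; G=np.array([xc,g[2]-.4])
th,ps=fsolve(lambda v:piv(v[0])+rod(v[1],100)-G,[1.15,2.1]); print("lid",np.degrees(th),"psi",np.degrees(ps),"tip off",(piv(th)+rod(ps,194)-H).round(1))
L=lambda r:proj(C["side"],c2w(p,[*(piv(th)+rod(ps,r))[:1],160,(piv(th)+rod(ps,r))[1]]))[0]
u=L(180)-L(0);u/=np.linalg.norm(u);n=np.array([-u[1],u[0]])
print("n",n.round(2),"hole px",proj(C["side"],c2w(p,[-76.9,160,110.7]))[0],"tip px",L(194))
k=np.arange(-10,11)
for r in (0,20,40,60,120,135,150,165,175,185,194):
    q=L(r)+k[:,None]*n; v=[cv2.remap(im.mean(2).astype(np.float32),np.float32([[x]]),np.float32([[y]]),1)[0,0] for x,y in q]
    print(r,L(r).round(1),np.int32(v).tolist())
```

```text
lid 65.90899281767267 psi 122.06189521321085 tip off [ 1.3 -0.3]
n [-0.94  0.34] hole px [316.33453942 301.33825627] tip px [315.90641288 301.14699814]
0 [281.9 206.8] [122, 123, 123, 119, 121, 125, 123, 126, 125, 121, 124, 125, 121, 124, 120, 126, 127, 99, 90, 94, 74]
20 [285.4 216.6] [47, 44, 44, 46, 46, 44, 46, 48, 47, 47, 46, 48, 48, 49, 47, 40, 40, 33, 35, 53, 42]
40 [289.  226.5] [19, 20, 22, 23, 26, 22, 18, 22, 23, 17, 16, 20, 22, 14, 18, 71, 94, 92, 78, 65, 60]
60 [292.5 236.2] [96, 95, 92, 97, 94, 96, 93, 95, 97, 95, 89, 62, 27, 31, 45, 82, 100, 95, 100, 91, 91]
120 [303.  265.5] [63, 59, 57, 58, 62, 64, 63, 55, 59, 110, 188, 176, 120, 70, 58, 56, 56, 70, 133, 167, 126]
135 [305.7 272.7] [61, 62, 60, 64, 64, 64, 61, 58, 67, 119, 180, 166, 130, 122, 167, 91, 53, 57, 59, 59, 60]
150 [308.3 280. ] [223, 155, 105, 91, 104, 141, 181, 163, 164, 173, 181, 171, 126, 73, 56, 57, 54, 56, 60, 59, 59]
165 [310.9 287.2] [213, 249, 223, 162, 91, 57, 51, 52, 88, 184, 233, 184, 147, 102, 56, 57, 61, 61, 62, 61, 59]
175 [312.6 292. ] [125, 70, 51, 53, 51, 64, 126, 197, 206, 209, 211, 202, 182, 167, 147, 121, 81, 58, 62, 59, 60]
185 [314.3 296.8] [64, 118, 146, 82, 63, 57, 57, 55, 53, 91, 135, 124, 94, 66, 55, 58, 59, 59, 62, 62, 64]
194 [315.9 301.1] [108, 84, 103, 123, 134, 137, 142, 131, 131, 133, 130, 67, 74, 81, 107, 121, 135, 138, 129, 131, 138][ WARN:0@1.421] global loadsave.cpp:1063 imwrite_ Unsupported depth image for selected encoder is fallbacked to CV_8U.
```

Run:
```python
import cv2
g=cv2.imread("pics/s9.png",0)
print("cols 298..334")
for r in range(284,316): print(r,*["%3d"%v for v in g[r,298:335]])
```

```text
cols 298..334
284  58  58  61  63  60  66  57  56  52  92 149 178 193  89  49  47  61  95 133 199 244 254 253 161  91  99 244 250 237 234 233 231 232 228 227 225 221
285  57  60  61  58  59  63  64  58  54  66 126 175 185 107  49  51  54  43  72 119 188 222 254 193 102  81 148 248 238 233 231 229 225 221 221 212 211
286  63  62  62  60  69  58  63  61  55  55 109 165 179 171  79  45  50  52  52  53 114 153 206 207 160 100  88 211 237 233 227 224 220 215 211 207 196
287  56  60  63  56  64  53  60  65  58  56  87 154 183 239 188  96  53  55  51  50  42  92 140 191 196 115  92 144 224 231 220 216 209 206 203 197 187
288  61  56  64  57  56  56  59  63  57  53  98 147 193 247 233 188  99  53  54  58  57  46  73 128 160 168 120  96 190 219 209 204 199 187 186 178 174
289  66  59  62  62  58  66  60  61  59  46 104 165 188 233 235 213 188  98  50  50  56  55  46  64 101 151 172 140 164 201 199 193 187 180 174 170 161
290  62  58  59  59  61  62  62  61  61  49 114 161 187 217 230 214 211 182 106  54  50  52  57  52  46  79 134 176 179 191 184 178 176 163 164 160 152
291  59  60  57  59  5
[... 3077 characters left out ...]
  62  56  57  61  61  58  60  61  63  54  60  63  81 135  85  60  60  60  61  53  36  40  41
312  65  63  68  57  59  63  64  61  60  61  62  57  63  63  62  62  57  64  57  61  57  57  64  65  60  56  66 114  74  64  61  57  64  46  37  47  45
313  65  59  61  68  65  61  62  62  59  61  61  62  61  58  56  65  58  58  53  61  63  50  57  65  60  59  55  66  57  58  62  66  66  43  42  41  43
314  63  57  54  64  62  59  66  57  58  64  56  58  63  57  60  62  59  60  53  57  60  58  60  57  60  54  57  57  61  61  59  54  57  39  38  47  47
315  60  67  63  64  57  66  60  62  59  62  60  61  59  57  59  57  60  61  60  59  56  65  60  56  57  61  57  60  63  62  56  58  63  46  39  44  44
```

The patch shows the pin tip at about (314.5,301), directly over the dark hole (313–316, 301–302), consistent with the kinematics (tip within about 1.3 mm). Going on down with the force watched.

```bash
cat > st.py <<'E'
from plan import *
s=read_state(); g=s["eef_pos"]; d=g[:2]-p[:2]; xc=d@[np.cos(p[2]),np.sin(p[2])]; G=np.array([xc,g[2]-.4])
th,ps=fsolve(lambda v:piv(v[0])+rod(v[1],100)-G,[1.15,2.1])
e=piv(th)+rod(ps,180)-H; print("t %.2f lid %.1f prop %.1f"%(s["clock"],np.degrees(th),np.degrees(ps-th)),"collar off along/across",round(e@ax,1),round(e@[.866,-.5],1),"F",s["wrist_force"].round(1),"pos",g.round(1),"gap",round(s["finger_gap"],1))
E
python3 -m handwheel '[[0,-0.0018,0.0017,0],[0,-0.0036,0.0034,0],[0,-0.0036,0.0034,0]]' >/dev/null; python3 st.py
python3 -m handwheel '[[0,-0.0018,0.0018,0],[0,-0.0036,0.0035,0],[0,-0.0036,0.0035,0]]' >/dev/null; python3 st.py
```

```text
t 18.52 lid 63.8 prop 57.3 collar off along/across 9.2 1.6 F [ 3.2 -1.  -3.1] pos [ 378.1 -120.9  186.7] gap 11.2
t 18.90 lid 61.7 prop 58.6 collar off along/across 4.1 1.4 F [ 2.5 -2.  -4.6] pos [ 378.5 -124.6  183.1] gap 11.1
```

```bash
python3 -m handwheel '[[0,-0.0018,0.0018,0],[0,-0.0036,0.0035,0],[0,-0.0036,0.0035,0]]' >/dev/null; python3 st.py
python3 -m handwheel '[[0,-0.0007,0.001,0],[0,-0.0007,0.001,0]]' >/dev/null; python3 st.py
```

```text
t 19.27 lid 59.8 prop 59.8 collar off along/across -0.6 0.9 F [0.6 1.4 0. ] pos [ 378.8 -128.2  179.6] gap 10.9
t 19.52 lid 59.5 prop 59.9 collar off along/across -1.3 1.1 F [-2.2  6.9  8.3] pos [ 378.9 -128.5  179.1] gap 10.9
```

The upward force of 8 N suggests the collar is seated. I'll check the patch before letting go.

Run:
```python
from h import *
g=cv2.cvtColor(cams.camera("side"),cv2.COLOR_RGB2GRAY); p=np.load("chest.npy")
print(proj(C["side"],c2w(p,[[-76.9,160,110.7],[-76.9+7,160,110.7-12.12],[-76.9+6,160,110.7+10.4]])))
for r in range(286,316): print(r,*["%3d"%v for v in g[r,300:332]])
```

```text
[[316.33453942 301.33825627]
 [314.04968303 304.5869282 ]
 [314.37590436 295.56233176]]
286  61  69  64  56  63  60  60  54  78 138 166 185  96  55  62  57  49  54 114 154 200 208 167  98  82 217 237 232 227 225 220 214
287  59  58  61  57  66  64  58  54  58 114 169 181 137  67  52  61  56  51  43  93 139 194 197 124  92 140 233 233 219 216 209 201
288  65  65  64  62  57  57  57  59  52  96 155 180 177  74  58  54  56  60  52  49  74 128 169 161 128  97 190 217 213 202 198 195
289  55  67  62  63  61  58  63  57  53  76 133 171 183  98  53  58  56  62  58  56  47  61  98 152 173 143 168 201 200 194 189 178
290  59  63  60  56  62  55  59  58  56  64 120 167 178 142  67  56  59  55  57  62  51  48  49  77 129 174 180 185 189 179 172 169
291  57  58  59  57  64  64  60  58  56  56  99 156 174 173  79  55  57  58  99  75  55  59  56  51  61 121 167 181 177 169 164 160
292  60  59  63  59  62  59  59  58  59  51  71 134 170 185 100  48  54  49 110 143  88  59  53  49  51  43  93 144 188 178 162 142
293  62  61  59  57  60  65  61  57  56  59  65 116 166 173 161  68  49  52  69 116 120 
[... 2247 characters left out ...]
  57  61  82 100  64  57  60  60  65  52
311  63  68  62  64  59  60  61  59  64  56  58  60  57  57  54  57  58  52  66  58  58  64  65  57  82 140  84  56  61  58  58  52
312  61  61  63  62  58  59  63  56  64  63  62  64  60  59  64  59  60  56  61  56  59  63  59  58  69 114  77  61  59  56  67  49
313  57  64  63  61  67  62  60  57  66  62  62  63  62  59  59  65  55  61  59  56  58  63  55  63  60  71  56  56  58  59  57  46
314  57  60  63  57  66  60  60  63  56  60  57  58  61  60  63  59  61  56  62  56  56  62  62  61  58  58  56  65  62  60  64  42
315  58  65  61  67  62  61  67  58  63  57  61  60  61  58  60  63  63  65  53  54  64  58  61  60  61  58  56  62  57  57  62  40
```

The collar (bright, rows 294–303) sits on the plate with no pin showing. Releasing.

```bash
python3 -m handwheel '[[0,0,0,0],[0,0,0,0],[0,0,0,0],[0,0,0,0]]' 0.6 >/dev/null; python3 rel.py
python3 -m handwheel '[[0.004,0,-0.01,0],[0.008,0,-0.03,0],[0.015,0,-0.07,0],[0.02,0,-0.12,0],[0.02,0,-0.17,0]]' >/dev/null; python3 rel.py
python3 -m handwheel '[[0,0,0,0],[0,0,0,0],[0,0,0,0],[0,0,0,0]]' >/dev/null; python3 rel.py
python3 - <<'E'
from plan import *
g=cv2.cvtColor(cams.camera("side"),cv2.COLOR_RGB2GRAY)
for r in range(293,309): print(r,*["%3d"%v for v in g[r,300:332]])
P=proj(C["side"],c2w(p,[piv(np.radians(60))[0],160,piv(np.radians(60))[1]]))[0]; x,y=P.round().astype(int);print("pivot pred",P)
for r in range(y-8,y+9): print(r,*["%3d"%v for v in g[r,x-10:x+11]])
c=cams.camera("scene"); q=proj(C["scene"],[[440,270,36]])[0].round().astype(int); print("tape px",q, c[q[1]-24:q[1]+24:4,q[0],:].tolist())
b=cv2.imread("pics/scene0.png")[:,:,::-1]; d=np.abs(b.astype(int)-c).max(2)>60
for n,(x0,x1,y0,y1) in dict(can_a=(196,228,182,258),can_b=(172,210,240,320),can_c=(346,378,208,288),glue=(476,508,190,245),mug=(488,542,214,298),carton=(106,164,254,294),scraper=(140,176,200,250),small=(220,232,200,218)).items(): print(n,d[y0:y1,x0:x1].mean().round(3))
E
```

```text
t 20.07 [ 378.9 -128.6  179. ] [-179.62    1.06 -174.89] F [-0.1 -0.4 -0.4] gap 37.9
t 20.7 [ 354.9 -129.4  351.1] [-179.59    1.11 -174.9 ] F [ 0.3 -0.6 -0.5] gap 37.8
t 21.2 [ 354.7 -129.3  350.3] [-179.64    1.04 -174.9 ] F [ 0.  -0.4 -0.2] gap 37.8
293  62  60  55  54  63  60  56  56  54  57  57 115 156 169 152  65  49  51  59 110 117  88  64  50  48  50  42  73 129 159 169 152
294  55  60  55  57  63  59  59  62  54  53  45  86 143 171 211 143  56  48  47  52  84  90 148 125  59  47  49  43  56  90 143 173
295  61  51  54  56  54  60  56  53  57  56  40  96 152 181 236 197 124  60  46  52  50  64 129 162 126  64  49  49  47  47  73 141
296  57  56  58  57  57  57  55  51  61  48  48 114 159 186 225 221 190 151  77  48  50  47  59  97 137 152  82  47  51  48  50  67
297  55  59  55  53  62  61  57  57  53  58  62 125 156 177 211 221 200 191 143  76  50  54  49  41  69 133 128  78  56  54  51  56
298  53  59  54  57  52  54  61  58  57  60  62 127 160 178 198 208 205 196 193 149  70  54  75  75  70  81 120 114  77  57  56  55
299  60  54  60  55  62  60  54  55  54  47  77 129 157
[... 2397 characters left out ...]
67  70  81  91 136  85  56  71  76  79  67  55  47
218 212 150  71  39  41  39  38  45  60  61  99 144 178 134  59  67  80  73  61  49  54
219 196 155  91  37  34  32  42  45  53  52  94 154 169 163  74  48  68  67  57  48  56
220 187 139 111  83  46  33  36  47  53  51  79 128 169 180  92  49  61  59  54  52  52
221 164 122 123 119 100 126  77  53  52  53  62 111 162 173 131  61  45  54  49  56  53
tape px [427 244] [[213, 177, 119], [205, 169, 113], [216, 179, 120], [216, 185, 131], [153, 128, 87], [102, 75, 48], [101, 73, 44], [202, 166, 110], [197, 161, 107], [221, 208, 163], [129, 115, 84], [128, 114, 85]]
can_a 0.0
can_b 0.0
can_c 0.0
glue 0.024
mug 0.0
carton 0.0
scraper 0.0
small 0.0
```

The collar and pivot pixels did not change after release. The pivot ball sits on the 60° prediction, and the bystander regions match the first picture. The hand is clear, so I hand in.

```bash
python3 -c "
from cell import manip
print(manip.sign_off())"
```

```text
the job is handed in; nothing more can be done
None
```

The job is handed in at about 21 s of robot time. The tape is on the bench, and the lid stands propped on its rod with the pin home in the hole. The hand-in reports no verdict, so this rests on my own checks.

- **Tape:** I gripped the roll by its wall and laid it flat at about (440, 270) mm. The bench contact read a brief 29 N as I set it down, and a wrist picture after letting go showed it flat and free.
- **Lid:** I raised it by the handle to about 70.5°, where the hinges held it.
- **Rod:** I swung it by its sleeve over the hole and eased lid and rod down. Side forces were low, and the upward force rose to about 8 N as the collar seated.
- **Final checks:** After release, the collar on the plate looked unchanged and the pivot ball matched the 60° position. My kinematic estimate just before release was lid 59.5° and prop 59.9°, with the collar about 1.5 mm from nominal. The wrist force was about zero with the hand clear.
- **Bystanders:** Can, mug, carton, scraper and small-tape regions match the first picture. The glue region differed in 2.4% of its pixels; I put that down to shadow, but did not check further.
- **Not checked by eye:** The 12-picture limit ran out before the insertion. From there I checked by pixel values, forces and kinematics, and I could not read the lid angle directly.

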